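# Dry-fit a five-tenon end panel in its base board

### The arm

A 6-joint arm with a two-finger parallel gripper is mounted at the origin on a cart in front of the work surface, level with it; the furniture and walls round the work are solid. World frame = base frame: x ahead of the robot, y to its left, z up, the work surface at z = 0. Lengths are in mm, angles in rad, forces in N, time in s.
With the tool pointing down it reaches from about 375 to 900 mm from the base axis. Payload 3.1 kg.
Tool frame: the origin (TCP) lies on the centre line of the jaws, within the pads' length; the fingertips stand 22 mm ahead of it and the grasp point (between the pads) lies 3 mm ahead of it; z points along the fingers, y is the direction in which the jaws open and shut (so a half turn about z gives the same grasp; the last joint's range is limited). The gripper opens to 87 mm and grips with 3 to 60 N. Pads are 19 mm wide; open, the fingers measure 117 mm over their backs; the gripper's body (75 mm by 190 mm) begins 51 mm behind the grasp point.
Start: joints at [1.157, 0.527, 1.433, -0, 1.181, -0.178], TCP at [145.365, 607.837, 244.548] pointing down, gripper open.
Joint ranges: [-3.08, 3.08], [-0.75, 2.2], [0.22, 2.44], [-1.43, 4.57], [0, 2.65], [-2.85, 2.85]. Speed limits (rad/s): [2.79, 2.79, 3.14, 3.14, 3.14, 3.14].

### API

Orientations are given as a unit quaternion [x, y, z, w].
In Python, from rig import readout, eyes, finish_job gives the robot as it stands.
- The arm moves only by the tool jog_arm, never from a script. Its argument "steps" is a list of rows, each a list of 7 numbers: the closure, from 0 (fully open) to 1 (shut), then the shift along the world's x, y, z in m, then the turn, a rotation vector about the world's x, y, z in rad. A call has exactly 8 rows; each row shifts and turns the commanded pose from where the row before left it; what a row does not reach is not made up. A row lasts 1/12 s, in which the tool goes at most 41.7 mm and 7.16 degrees, less where a joint would pass 70% of its speed; a pose out of reach is approached as far as the arm can. A call is refused whole if a number of a shift passes 0.0417 or a number of a turn 0.125, either way. A call with a gripper value outside its range is refused whole. The fingers move at their own pace and stop on an object; "force" is the grip in N (left out, the last holds). Time passes only in rows, so rows that do not move let the fingers close, or fill a call up. It gives the time, the measured TCP pose, the force and the opening at its end, in the units of the state.
- readout.observe(): the state, without advancing time (a new reading comes with each control period).
- eyes.read_camera(name): name is "side" or "top"; returns (picture, depth): 400x640x3 uint8, red, green, blue; 400x640 float32, mm along the optical axis (not along the pixel's ray), 0 where there is no reading.
- eyes.camera_info(name): a dict with "fx", "fy", "cx", "cy" (pixels), "rvec" (rotation vector, rad) and "tvec" (3), from world to camera coordinates, as OpenCV has them. Camera axes: x right, y down, z forward; pixel columns grow to the right and rows downward; lengths in mm; the calibration is good to about 2 mm. A picture is of the moment at which its call begins. camera_info takes no time and is no camera call.
- finish_job(): hands the job in, once; it reports no verdict.
The state is a dict: "time": time; "q": joint angles; "joint_velocities": joint speeds; "effort": joint torques, N m; "tcp_pos": TCP position; "ee_rot": TCP orientation; "force": force on the tool from outside, world axes, zero at the start; "moment": the same for the moment, N m; "grip_width": finger opening in mm.
Only numpy, scipy, OpenCV 4.12 (cv2) and the standard library are available. Lean on these libraries where they do the work, as an engineer would, in place of code of your own. Each camera call takes 0.05 s, during which the arm holds its last target. There are 200 camera calls.

### The job

Dry-fit the wooden end panel: pick it up from the bench, set it over the base board that lies in the assembly jig, feel for the mortises, and push it down until all five of its tenons are in and its shoulders sit flush on the board, then let go. The board was only pushed into the jig by hand, so it may lie up to 11 mm off centre lengthwise; go gently and never bear down on the panel with more than about 3 kg. Leave the nut, bolt, wedge and oil can where they are.

Things in the scene. Friction and masses are not known exactly. Their poses are not given: they have to be found in the camera images.
- panel_mid (a point): Centre of the loose end panel: a wooden board standing upright on five tenons (teeth). Half-way up: 38 mm above the tenon tips, 38 mm below the top edge. Own axes: z up, y along the length and the tenon row, x through the thickness. Above the tenons it is 22 mm thick (x), 150 mm long (y), 60 mm high. Alike both ways round (a half turn is the same). 0.1 to 0.2 kg.
- end_panel: The same end panel; this origin lies between the tenon tips, under the centre, axes as for panel_mid. Each tenon is 14 mm (x) by 12 mm (y), 16 mm long, ends square (only the x sides of the tip bevelled by 1 mm); the five stand in one row along y at 30 mm spacing, the middle one at the origin.
- jig: Fixed assembly jig: plywood plate 110 mm (x) by 224 mm (y), screwed to the bench, with side rails and end stops up to 24 mm above the bench. Origin: centre of its underside; z up, y along its length. In it lies the wooden base board, 80 (x) by 176 (y) by 24 mm thick, top 34 mm above the bench, wedged tight: it does not move in use.
- seat (a point): Jig centre at the height of the board's top; axes as the jig. The board has five through mortises in a row along y, 30 mm apart, each 16.4 (x) by 14 mm (y). In x the row is on this point, but ALONG Y THE BOARD LIES UP TO 11 MM OFF EITHER WAY, differently each time, unmeasured (unequal gaps at the end stops). panel_mid is 38 mm above this point with tenons standing on the board, 22 mm fully home.
- nut_m24: big loose steel hexagon nut, 36x41 mm, 19 mm high, lying flat; a bystander to leave alone. Origin: centre of its underside.
- hex_bolt: loose steel hexagon bolt, 98 mm long, 27 mm over its head, lying along its own y axis; a bystander to leave alone. Origin: centre of its underside.
- wedge1: loose sawn wooden wedge, 31 mm wide, 85 mm long (own y axis), up to 25 mm high; a bystander to leave alone. Origin: centre of its underside.
- oil_can: standing metal oil can, 72x100 mm, 170 mm high with its spout; a bystander to leave alone. Origin: centre of its underside.
There are look-alikes about, which are no part of the job. What is shaped like the end_panel but blue is not meant.

How it is judged (in metres and radians):
On the way, in this order (a step that is already met when the one before it is completed fails the run):
1. the end panel is lifted clear of the bench (height (world z) of panel_mid above 0.075 m), for 0.2 s.
2. all five tenons are down in their mortises and the shoulders sit on the board (z of panel_mid in the frame of seat below 0.024 m and horizontal distance between panel_mid and seat below 0.0135 m and x of panel_mid in the frame of seat between -0.003 and 0.003 m and angle between the y axis of panel_mid and the y axis of seat, either way round below 0.06 rad and angle between panel_mid's own z axis and vertical below 0.05 rad), for 0.2 s.
At the end, for the whole second after the job is handed in: The end panel is released and at rest, upright, with all five tenons in their own mortises and its shoulders within 2 mm of the base board's top (all of step 2 and linear speed of end_panel below 0.02 m/s and contact force between the fingers and end_panel below 0.1 N); the robot touches nothing.
It fails at once if the panel presses on the board or jig with more than 32 N (contact force between end_panel and jig above 32 N).
It fails at once if the nut, bolt, wedge or oil can is moved more than 25 mm (distance of any of nut_m24, hex_bolt, wedge1, oil_can from where it was at the start of the episode above 0.025 m).
It also fails if it takes over 58 s, if anything falls off the work surface, if the arm or the gripper's body presses on something with over 40 N, if the wrist force passes 120 N, or if a joint passes its speed limit or range.

## Working session

There is one attempt and no reset: what is moved stays moved. The work goes in short steps, Python scripts to look and compute and a tool call to move; the robot and the scene stay as the last step left them, time stands still between calls to the robot, and variables do not carry over. Pictures are saved under pics/ and viewed, about 8 in all and at most 12, crops included, and the job is handed in when it is done.

Besides the shell and the picture viewer there is one more tool, called as name(argument=value, ...), one argument or row to a line, values as JSON. jog_arm: Moves the arm, as the interface text tells. Its arguments: {"type":"object","properties":{"steps":{"type":"array"},"force":{"type":"number"}},"required":["steps"]}

```bash
mkdir -p pics
cat > h.py <<'E'
import numpy as np, cv2
from rig import readout, eyes
def cam(n):
    i=eyes.camera_info(n); K=np.array([[i['fx'],0,i['cx']],[0,i['fy'],i['cy']],[0,0,1.]])
    return K,cv2.Rodrigues(np.array(i['rvec'],float))[0],np.array(i['tvec'],float)
def ray(n,uv,z):
    K,R,t=cam(n); c=-R.T@t; d=R.T@np.linalg.inv(K)@np.array([uv[0],uv[1],1.])
    return c+d*(z-c[2])/d[2]
def cloud(n,D):
    K,R,t=cam(n); v,u=np.indices(D.shape); P=np.stack([(u-K[0,2])/K[0,0]*D,(v-K[1,2])/K[1,1]*D,D],-1)
    return (P-t)@R
E
python3 - <<'E'
from h import *
for n in('side','top'):
    im,D=eyes.read_camera(n); cv2.imwrite(f'pics/{n}0.png',im[:,:,::-1]); np.savez(f'{n}0',im=im,D=D)
    K,R,t=cam(n); print(n,K[0,0],-R.T@t,R[2])
print(readout.observe())
E
```

```text
side 409.29184171771215 [  73.94124437 -352.56401813  707.10545081] [ 0.35132726  0.67930779 -0.64429037]
top 457.2981768001818 [ 213.5845047   331.57712663 1162.89258002] [ 0.19378898 -0.02049084 -0.98082922]
{'time': 0.1, 'q': array([ 1.15753013e+00,  5.28411384e-01,  1.43376425e+00,  8.88478724e-06,
        1.18137105e+00, -1.78514861e-01]), 'joint_velocities': array([-0.00012526, -0.00192844, -0.00199226,  0.00012308,  0.00132466,
       -0.00050909]), 'effort': array([-1.25912406e-04, -4.40987206e+01, -1.77150500e+01,  6.34612190e-02,
        5.33189694e-02, -4.10324139e-05]), 'tcp_pos': array([145.1070815 , 607.30027984, 243.64912444]), 'ee_rot': array([ 1.17107960e-01,  9.93118709e-01, -9.33360990e-04, -2.88819821e-04]), 'force': array([ 0.2521038 ,  0.33780306, -0.44311176]), 'moment': array([-0.0025553, -0.0274791, -0.0116221]), 'grip_width': 86.84762487413137}
```

View pics/top0.png

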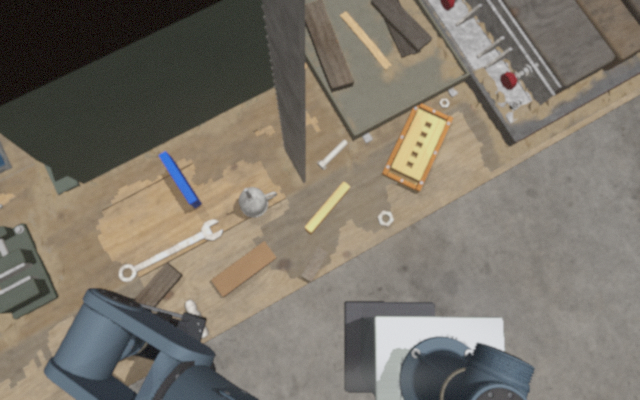

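View pics/side0.png

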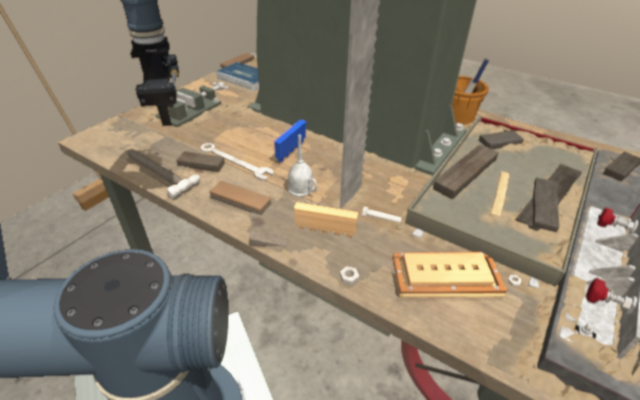

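Candidates for the panel: the yellow board at top (328,207) / side (326,218), the blue look-alike at top (180,180) / side (291,141), and a pale strip in the tray at top (365,40). The yellow board fits: it is wood-coloured and upright. The jig is at top (418,147) / side (449,272). Next I'll measure both and take one enlarged crop to confirm.

```bash
cat > m.py <<'E'
from h import *
S={n:np.load(n+'0.npz') for n in('side','top')}
box={'panel':{'top':(295,175,360,240),'side':(285,195,365,240)},'board':{'top':(375,95,460,195),'side':(385,240,510,305)}}
for o in box:
  for n in('top','side'):
    im,D=S[n]['im'],S[n]['D']; x0,y0,x1,y1=box[o][n]
    hsv=cv2.cvtColor(im,cv2.COLOR_RGB2HSV); m=cv2.inRange(hsv,(18,70,150),(33,255,255)); 
    mm=np.zeros_like(m); mm[y0:y1,x0:x1]=m[y0:y1,x0:x1]
    P=cloud(n,D)[(mm>0)&(D>0)]; z=P[:,2]; zt=np.percentile(z,97); 
    sel=P[abs(z-np.median(z[z>zt-8]))<4]
    r=cv2.minAreaRect(sel[:,:2].astype(np.float32))
    print(o,n,len(P),'ztop',zt.round(1),np.median(sel,0).round(1),'rect',[np.round(a,2) for a in r])
    c=max(cv2.findContours(mm,0,1)[0],key=cv2.contourArea); rr=cv2.minAreaRect(c); bp=cv2.boxPoints(rr)
    zz=76 if o=='panel' else 34
    print('  px',np.round(rr[0],1),'corners@%d'%zz,[ray(n,p,zz)[:2].round(1).tolist() for p in bp])
# dark mortises
for n in('top','side'):
    im=S[n]['im'];x0,y0,x1,y1=box['board'][n]
    g=cv2.cvtColor(im,cv2.COLOR_RGB2GRAY); 
    k=cv2.morphologyEx(g,cv2.MORPH_BLACKHAT,np.ones((13,13))); k2=np.zeros_like(k);k2[y0+12:y1-12,x0+12:x1-12]=k[y0+12:y1-12,x0+12:x1-12]
    N,_,st,ce=cv2.connectedComponentsWithStats((k2>50).astype(np.uint8))
    for i in range(1,N):
        if st[i,4]>6: print(n,'hole',ce[i].round(1),st[i,4],ray(n,ce[i],34)[:2].round(1))
a=S['top']['im'][90:250,290:470,::-1]; b=S['side']['im'][185:310,280:515,::-1]
a=cv2.resize(a,None,fx=3,fy=3,interpolation=2); b=cv2.resize(b,(540,287)); b=cv2.resize(b,(540,287))
cv2.imwrite('pics/crop0.png',cv2.resize(np.hstack([cv2.resize(a,(400,356)),cv2.resize(b,(400,356))]),None,fx=1,fy=1))
# high stuff near work
P=cloud('side',S['side']['D']);im=S['side']['im']
for v in range(0,210,20):
    print(v,[P[v,u].round(0).tolist() for u in (352,362)])
E
python3 m.py
```

```text
panel top 505 ztop 77.8 [417.5 278.7  74.1] rect [array([409.79, 283.28]), array([ 22.09, 149.75]), np.float64(50.43)]
  px [326.9 206.5] corners@76 [[359.5, 341.5], [476.5, 245.1], [459.0, 224.8], [342.7, 321.4]]
panel side 565 ztop 78.2 [410.3 280.3  76. ] rect [array([410.96, 282.38]), array([ 24.93, 148.76]), np.float64(50.05)]
  px [325.4 208.9] corners@76 [[342.9, 318.4], [359.9, 348.4], [479.5, 248.4], [459.8, 221.9]]
board top 2082 ztop 36.1 [579.9  46.8  32.2] rect [array([584.72,  44.78]), array([ 80.39, 178.18]), np.float64(64.47)]
  px [418.6 144. ] corners@34 [[521.3, 121.6], [685.9, 45.1], [649.0, -32.8], [486.1, 45.5]]
board side 2600 ztop 36.6 [586.3  41.6  34.5] rect [array([586.08,  43.33]), array([ 83.21, 177.21]), np.float64(65.08)]
  px [450.1 267.2] corners@34 [[478.1, 54.3], [535.4, 128.0], [710.7, 25.2], [640.6, -40.2]]
top hole [398.5 114. ] 48 [665.7  95.5]
top hole [432.5 113.1] 42 [669.9   5.7]
top hole [427.9 124.3] 23 [638.7  19.1]
top hole [423.4 133.9] 25 [612.1  31.8]
top hole [419. 144.] 21 [584.5  44.2]
top hole [414.1 153.8] 24 [557.8  57.7]
top ho
[... 375 characters left out ...]
.4 267. ] 27 [640.1  16.8]
side hole [398.  287.2] 35 [458.1  44.8]
side hole [475.8 285.1] 81 [606.5 -20.9]
side hole [457.1 291.4] 194 [560.7 -16.4]
0 [[484.0, 341.0, 508.0], [512.0, 352.0, 503.0]]
20 [[486.0, 341.0, 473.0], [517.0, 354.0, 466.0]]
40 [[488.0, 339.0, 436.0], [522.0, 357.0, 426.0]]
60 [[493.0, 341.0, 396.0], [530.0, 364.0, 382.0]]
80 [[496.0, 342.0, 353.0], [536.0, 367.0, 336.0]]
100 [[501.0, 345.0, 306.0], [543.0, 371.0, 285.0]]
120 [[509.0, 351.0, 252.0], [550.0, 373.0, 232.0]]
140 [[513.0, 352.0, 199.0], [559.0, 379.0, 171.0]]
160 [[520.0, 356.0, 137.0], [568.0, 384.0, 106.0]]
180 [[528.0, 361.0, 69.0], [598.0, 419.0, 7.0]]
200 [[526.0, 351.0, 10.0], [551.0, 340.0, 10.0]]
```

View pics/crop0.png

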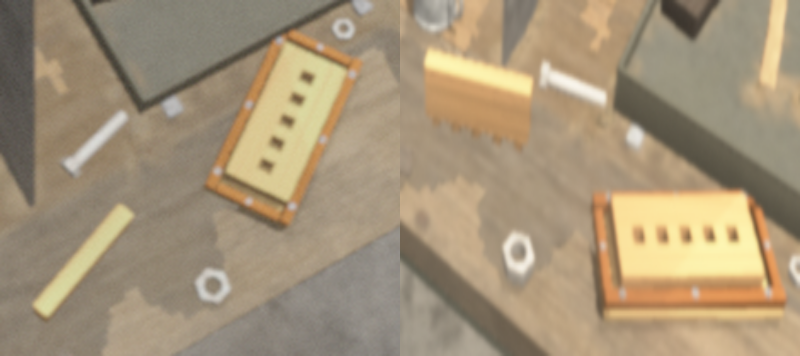

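The crop confirms it. The yellow board stands on its tenons, and the jig board shows five mortises. A tall blade hangs near the panel, so I'll check clearances for the grasp.

Run:
```python
from h import *
S={n:np.load(n+'0.npz') for n in('side','top')}
def rel(P,c,a):
    d=P[:,:2]-c; e=np.array([np.cos(a),np.sin(a)]); f=np.array([-e[1],e[0]])
    return np.c_[d@e,d@f,P[:,2]]
A=[]
for n in S:
    D=S[n]['D']; P=cloud(n,D)[D>0]; A.append(P)
P=np.vstack(A)
for nm,c,a in(('panel',(410.5,283),np.radians(-39.7)),('seat',(585,43.7),np.radians(-25.3))):
    R=rel(P,c,a)
    for z0,z1 in((80,140),(140,200),(200,300),(300,400),(400,520)):
        m=(R[:,2]>z0)&(R[:,2]<z1)&(abs(R[:,0])<160)&(abs(R[:,1])<190); Q=R[m]
        if len(Q):
            h=np.hypot(Q[:,0],Q[:,1]); print(nm,z0,len(Q),'nearest',Q[np.argsort(h)[::max(1,len(h)//6)]].round(0).tolist())
# all points of high stuff on route x 350-700,y -50..450
m=(P[:,0]>300)&(P[:,0]<750)&(P[:,1]>-150)&(P[:,1]<420)
for z in range(40,640,40):
    Q=P[m&(P[:,2]>z)&(P[:,2]<z+40)]
    if len(Q)>3: print(z,len(Q),np.percentile(Q[:,:2],[2,98],axis=0).round(0).tolist())
```

```text
panel 80 787 nearest [[40.0, -7.0, 80.0], [28.0, 101.0, 111.0], [29.0, 128.0, 90.0], [47.0, 151.0, 122.0], [54.0, 170.0, 92.0], [-103.0, 153.0, 138.0], [-118.0, 162.0, 82.0]]
panel 140 681 nearest [[22.0, 88.0, 185.0], [25.0, 95.0, 141.0], [25.0, 116.0, 186.0], [40.0, 133.0, 151.0], [47.0, 152.0, 148.0], [55.0, 173.0, 163.0], [60.0, 187.0, 196.0]]
panel 200 1263 nearest [[21.0, 88.0, 258.0], [26.0, 94.0, 297.0], [33.0, 111.0, 252.0], [39.0, 128.0, 251.0], [46.0, 147.0, 268.0], [51.0, 165.0, 282.0], [52.0, 189.0, 222.0]]
panel 300 1599 nearest [[23.0, 86.0, 381.0], [18.0, 96.0, 304.0], [24.0, 113.0, 368.0], [38.0, 128.0, 355.0], [44.0, 146.0, 321.0], [44.0, 167.0, 318.0], [54.0, 189.0, 340.0]]
panel 400 2308 nearest [[25.0, 87.0, 499.0], [18.0, 95.0, 502.0], [30.0, 110.0, 449.0], [39.0, 126.0, 431.0], [36.0, 147.0, 519.0], [44.0, 166.0, 404.0], [53.0, 190.0, 432.0]]
40 5827 [[357.0, -146.0], [748.0, 375.0]]
80 390 [[483.0, -149.0], [741.0, 390.0]]
120 410 [[483.0, 336.0], [745.0, 409.0]]
160 437 [[483.0, 337.0], [575.0, 393.0]]
200 473 [[483.0, 337.0], [572.0, 392.0]]
240 523 [[483.0, 337.0], [574.0, 394.0]]
280 579 [[483.0, 337.0], [574.0, 393.0]]
320 621 [[483.0, 337.0], [572.0, 391.0]]
360 705 [[483.0, 337.0], [574.0, 393.0]]
400 793 [[483.0, 337.0], [574.0, 393.0]]
440 866 [[483.0, 337.0], [571.0, 390.0]]
480 668 [[483.0, 337.0], [570.0, 392.0]]
520 404 [[483.0, 337.0], [570.0, 394.0]]
560 469 [[483.0, 338.0], [567.0, 392.0]]
600 583 [[483.0, 338.0], [569.0, 393.0]]
```

The blade's near edge is at about (483,337), and a central grasp would bring the gripper body against it. I'll grasp 40 mm off centre, away from the blade, at TCP (380,308) with the jaws at 50.3°.

jog_arm(
  steps=[
    [0,0.0147,-0.0187,0,0,0,-0.0286],
    [0,0.0147,-0.0187,0,0,0,-0.0286],
    [0,0.0147,-0.0187,0,0,0,-0.0286],
    [0,0.0147,-0.0187,0,0,0,-0.0286],
    [0,0.0147,-0.0187,0,0,0,-0.0286],
    [0,0.0147,-0.0187,0,0,0,-0.0286],
    [0,0.0147,-0.0187,0,0,0,-0.0286],
    [0,0.0147,-0.0187,0,0,0,-0.0286],
  ],
  force=30,
)

```text
time: 0.77
tcp_pos: [263.3, 457.0, 244.2]
ee_rot: [0.23, 0.973, -0.0, -0.0]
force: [0.9, -0.0, -0.2]
grip_width: 87.3
```

jog_arm(
  steps=[
    [0,0.0147,-0.0187,-0.01,0,0,-0.0286],
    [0,0.0147,-0.0187,-0.01,0,0,-0.0286],
    [0,0.0147,-0.0187,-0.01,0,0,-0.0286],
    [0,0.0147,-0.0187,-0.01,0,0,-0.0286],
    [0,0.0147,-0.0187,-0.01,0,0,-0.0286],
    [0,0.0147,-0.0187,-0.01,0,0,-0.0286],
    [0,0.0147,-0.0187,-0.01,0,0,-0.0286],
    [0,0.0147,-0.0187,-0.01,0,0,-0.0286],
  ],
)

```text
time: 1.43
tcp_pos: [381.0, 307.6, 163.9]
ee_rot: [0.34, 0.94, -0.0, -0.0]
force: [-0.2, 0.1, -0.3]
grip_width: 87.1
```

Run:
```python
from h import *
from scipy.spatial.transform import Rotation as Ro
im,D=eyes.read_camera('side'); cv2.imwrite('pics/s1.png',cv2.resize(im[60:300,200:520,::-1],None,fx=2,fy=2))
o=readout.observe();print(o['time'],o['tcp_pos'],o['q'],o['force']);R=Ro.from_quat(o['ee_rot']).as_matrix();print(R.round(3),np.degrees(np.arctan2(R[1,1],R[0,1])))
```

```text
1.4833 [382.93860324 304.79132684 162.32492334] [ 0.44485976  0.47614407  1.84718153 -0.00320322  0.82047328 -0.4271966 ] [ 1.19522199 -1.40664208 -0.74652434]
[[-0.767  0.642 -0.001]
 [ 0.642  0.767 -0.003]
 [-0.001 -0.003 -1.   ]] 50.09033838310133
```

View pics/s1.png

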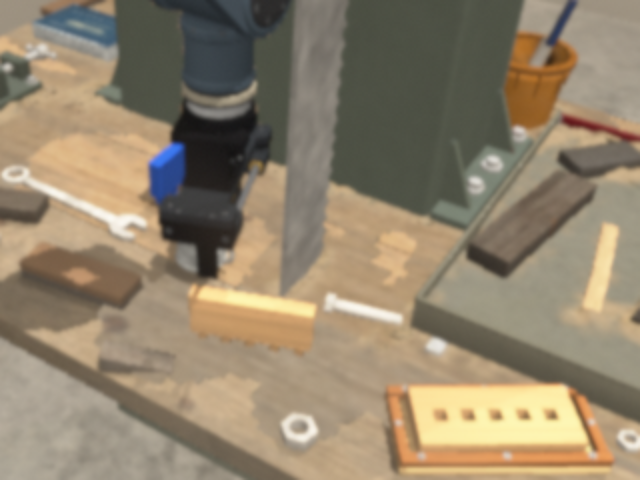

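The gripper hovers over the panel's left end and is clear of the blade. I'll descend now.

jog_arm(
  steps=[
    [0,0,0,0,0,0,0],
    [0,0,0,-0.015,0,0,0],
    [0,0,0,-0.015,0,0,0],
    [0,0,0,-0.015,0,0,0],
    [0,0,0,-0.015,0,0,0],
    [0,0,0,-0.015,0,0,0],
    [0,0,0,-0.015,0,0,0],
    [0,0,0,-0.015,0,0,0],
  ],
)

```text
time: 2.15
tcp_pos: [380.1, 309.7, 59.2]
ee_rot: [0.339, 0.941, 0.0, 0.0]
force: [-0.2, 0.0, -0.0]
grip_width: 87.1
```

jog_arm(
  steps=[
    [0,0,0,0,0,0,0],
    [0.4,0,0,0,0,0,0],
    [0.6,0,0,0,0,0,0],
    [0.8,0,0,0,0,0,0],
    [1,0,0,0,0,0,0],
    [1,0,0,0,0,0,0],
    [1,0,0,0,0,0,0],
    [1,0,0,0,0,0,0],
  ],
  force=30,
)

```text
time: 2.82
tcp_pos: [380.7, 308.7, 59.9]
ee_rot: [0.339, 0.941, 0.0, 0.0]
force: [-0.0, 0.0, -0.3]
grip_width: 48.3
```

jog_arm(
  steps=[
    [1,0,0,0,0,0,0],
    [1,0,0,0,0,0,0],
    [1,0,0,0,0,0,0],
    [1,0,0,0,0,0,0],
    [1,0,0,0,0,0,0],
    [1,0,0,0,0,0,0],
    [1,0,0,0,0,0,0],
    [1,0,0,0,0,0,0],
  ],
)

```text
time: 3.48
tcp_pos: [380.6, 308.6, 59.5]
ee_rot: [0.339, 0.941, -0.0, 0.0]
force: [0.1, -1.5, -0.4]
grip_width: 22.0
```

jog_arm(
  steps=[
    [1,0,0,0.005,0,0,0],
    [1,0,0,0.01,0,0,0],
    [1,0,0,0.012,0,0,0],
    [1,0,0,0.012,0,0,0],
    [1,0,0,0.012,0,0,0],
    [1,0,0,0.012,0,0,0],
    [1,0,0,0.01,0,0,0],
    [1,0,0,0.007,0,0,0],
  ],
)

```text
time: 4.15
tcp_pos: [380.7, 308.8, 141.2]
ee_rot: [0.339, 0.941, 0.001, 0.001]
force: [-0.9, 0.8, -1.5]
grip_width: 21.9
```

jog_arm(
  steps=[
    [1,0,0,0,0,0,0],
    [1,0,0,0,0,0,0],
    [1,0,0,0,0,0,0],
    [1,0,0,0,0,0,0],
    [1,0,0,0,0,0,0],
    [1,0,0,0,0,0,0],
    [1,0,0,0,0,0,0],
    [1,0,0,0,0,0,0],
  ],
)

```text
time: 4.82
tcp_pos: [380.5, 308.6, 139.3]
ee_rot: [0.339, 0.941, -0.0, -0.0]
force: [0.3, -0.7, -1.7]
grip_width: 21.8
```

```bash
cat > pan.py <<'E'
from h import *
import sys
from scipy.spatial.transform import Rotation as Ro
# panel corners in side view: mask, top-edge plane from depth
tag=sys.argv[1]
o=readout.observe();p=o['tcp_pos'];R=Ro.from_quat(o['ee_rot']).as_matrix()
print('t',o['time'],'tcp',p.round(2),'jaw',np.degrees(np.arctan2(R[1,1],R[0,1])).round(2),'tilt',R[:,2].round(4),'F',o['force'].round(2),'w',o['grip_width'])
out={}
for n in('side','top'):
    im,D=eyes.read_camera(n); np.savez(f'{n}_{tag}',im=im,D=D); out[n]=im
    hsv=cv2.cvtColor(im,cv2.COLOR_RGB2HSV); m=cv2.inRange(hsv,(13,70,120),(33,255,255))
    P=cloud(n,D); d=np.hypot(P[...,0]-p[0],P[...,1]-p[1]); s=(m>0)&(D>0)&(d<150)&(P[...,2]>(p[2]-50))&(P[...,2]<p[2]+30)
    Q=P[s]; zt=np.percentile(Q[:,2],97); T=Q[Q[:,2]>zt-6]; r=cv2.minAreaRect(T[:,:2].astype(np.float32))
    print(n,len(Q),'ztop',zt.round(1),'zmin',Q[:,2].min().round(1),[np.round(a,2) for a in r])
cv2.imwrite(f'pics/{tag}.png',np.vstack([cv2.resize(out['side'][120:320,280:560,::-1],(420,300)),cv2.resize(out['top'][80:260,290:542,::-1],(420,300))]))
E
python3 pan.py lift
```

```text
t 4.8167 tcp [380.47 308.58 139.29] jaw 50.33 tilt [-5.e-04 -3.e-04 -1.e+00] F [ 0.34 -0.72 -1.68] w 21.81483209922418
side 1289 ztop 156.9 zmin 89.5 [array([431.1 , 263.84]), array([24.97, 94.9 ]), np.float64(51.32)]Traceback (most recent call last):
  File "pan.py", line 13, in <module>
    Q=P[s]; zt=np.percentile(Q[:,2],97); T=Q[Q[:,2]>zt-6]; r=cv2.minAreaRect(T[:,:2].astype(np.float32))
               ~~~~~~~~~~~~~^^^^^^^^^^^
    return _quantile_unchecked(
        a, q, axis, out, overwrite_input, method, keepdims, weights)
    return _ureduce(a,
                    func=_quantile_ureduce_func,
    ...<5 lines>...
                    overwrite_input=overwrite_input,
                    method=method)
    r = func(a, **kwargs)
    result = _quantile(arr,
                       quantiles=q,
    ...<2 lines>...
                       out=out,
                       weights=wgt)
    slices_having_nans = np.isnan(arr[-1, ...])
                                  ~~~^^^^^^^^^
IndexError: index -1 is out of bounds for axis 0 with size 0
```

The panel is lifted, with its top edge at about 155 mm. I'll back away from the blade first, then travel over the jig.

jog_arm(
  steps=[
    [1,-0.0095,-0.0115,0,0,0,0],
    [1,-0.0095,-0.0115,0,0,0,0],
    [1,-0.0095,-0.0115,0,0,0,0],
    [1,-0.0095,-0.0115,0,0,0,0],
    [1,0.0129,-0.0126,0,0,0,0.0157],
    [1,0.0129,-0.0126,0,0,0,0.0157],
    [1,0.0129,-0.0126,0,0,0,0.0157],
    [1,0.0129,-0.0126,0,0,0,0.0157],
  ],
)

```text
time: 5.58
tcp_pos: [394.7, 211.7, 139.7]
ee_rot: [0.309, 0.951, 0.0, 0.0]
force: [-0.5, 0.3, -1.8]
grip_width: 22.1
```

jog_arm(
  steps=[
    [1,0.0129,-0.0126,0,0,0,0.0157],
    [1,0.0129,-0.0126,0,0,0,0.0157],
    [1,0.0129,-0.0126,0,0,0,0.0157],
    [1,0.0129,-0.0126,0,0,0,0.0157],
    [1,0.0129,-0.0126,0,0,0,0.0157],
    [1,0.0129,-0.0126,0,0,0,0.0157],
    [1,0.0129,-0.0126,0,0,0,0.0157],
    [1,0.0129,-0.0126,0,0,0,0.0157],
  ],
)

```text
time: 6.25
tcp_pos: [497.9, 110.7, 139.5]
ee_rot: [0.249, 0.968, -0.0, -0.0]
force: [-0.3, 0.3, -1.6]
grip_width: 21.8
```

jog_arm(
  steps=[
    [1,0.0129,-0.0126,0,0,0,0.0157],
    [1,0.0129,-0.0126,0,0,0,0.0157],
    [1,0.0129,-0.0126,0,0,0,0.0157],
    [1,0.0129,-0.0126,0,0,0,0.0155],
    [1,0,0,0,0,0,0],
    [1,0,0,0,0,0,0],
    [1,0,0,0,0,0,0],
    [1,0,0,0,0,0,0],
  ],
)

```text
time: 6.92
tcp_pos: [547.5, 61.8, 139.3]
ee_rot: [0.219, 0.976, -0.0, -0.001]
force: [0.3, -0.0, -1.4]
grip_width: 21.7
```

```bash
sed -i 's/    Q=P\[s\]; /    Q=P[s]\n    if len(Q)<20: continue\n    /' pan.py; python3 pan.py over
```

```text
t 6.9167 tcp [547.54  61.83 139.32] jaw 64.74 tilt [-2.e-03  4.e-04 -1.e+00] F [ 0.33 -0.03 -1.41] w 21.65922083131189
side 934 ztop 156.7 zmin 89.3 [array([582.62,  43.78]), array([ 24.33, 150.38]), np.float64(64.19)]
```

View pics/over.png

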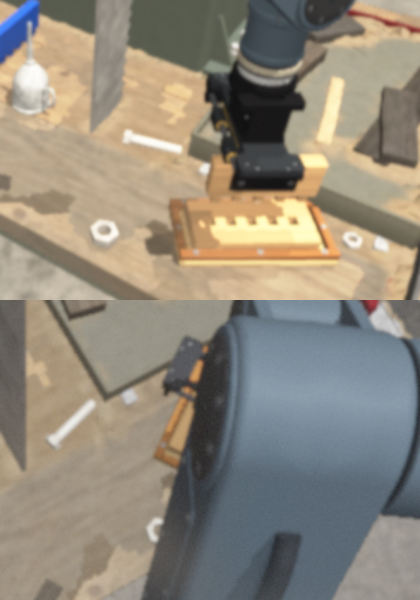

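The side view shows the panel over the board, with the tenons just above the mortises. I'll lower to about 5 mm above the board and measure tenons against mortises in the same camera.

jog_arm(
  steps=[
    [1,0,0,-0.006,0,0,0],
    [1,0,0,-0.006,0,0,0],
    [1,0,0,-0.006,0,0,0],
    [1,0,0,-0.006,0,0,0],
    [1,0,0,-0.006,0,0,0],
    [1,0,0,-0.006,0,0,0],
    [1,0,0,-0.004,0,0,0],
    [1,0,0,0,0,0,0],
  ],
)

```text
time: 7.68
tcp_pos: [548.3, 61.0, 98.3]
ee_rot: [0.219, 0.976, -0.0, -0.001]
force: [-1.0, -0.2, -0.9]
grip_width: 21.9
```

```bash
python3 pan.py low
python3 - <<'E'
from h import *
im=np.load('side_low.npz')['im']; cv2.imwrite('pics/low2.png',cv2.resize(im[205:305,385:515,::-1],None,fx=6,fy=6,interpolation=cv2.INTER_CUBIC))
E
```

```text
t 7.6833 tcp [548.27  61.02  98.33] jaw 64.7 tilt [-2.3e-03  2.0e-04 -1.0e+00] F [-0.99 -0.23 -0.91] w 21.859512455511194
side 782 ztop 115.6 zmin 48.4 [array([582.35,  42.43]), array([ 21.48, 149.3 ]), np.float64(64.88)]
```

View pics/low2.png

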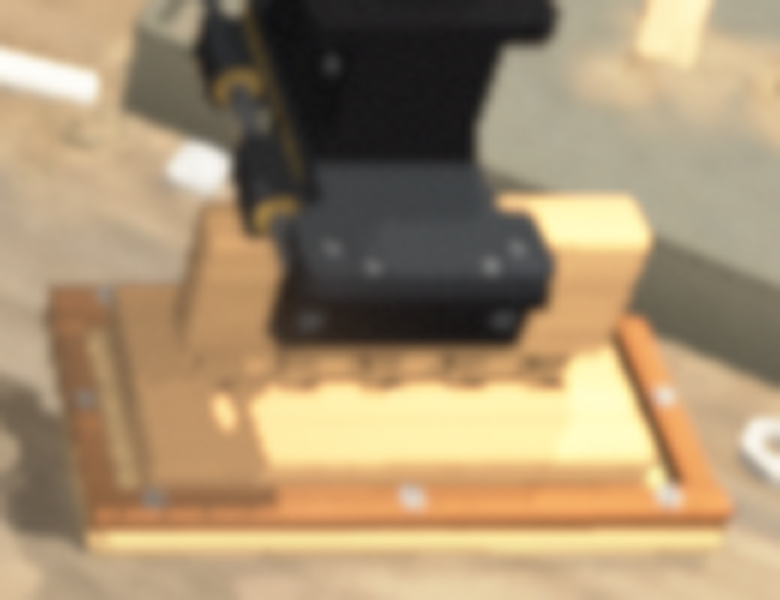

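Measured in jig axes, the row across the board is within 0.3 mm. Lengthwise the panel is about 1.2 mm short, so I'll shift it and lower gently to feel for contact near TCP z≈93.5.

jog_arm(
  steps=[
    [1,0.001,-0.0005,0,0,0,0],
    [1,0,0,-0.001,0,0,0],
    [1,0,0,-0.001,0,0,0],
    [1,0,0,-0.001,0,0,0],
    [1,0,0,-0.001,0,0,0],
    [1,0,0,-0.001,0,0,0],
    [1,0,0,0,0,0,0],
    [1,0,0,0,0,0,0],
  ],
)

```text
time: 8.45
tcp_pos: [549.9, 60.5, 94.5]
ee_rot: [0.219, 0.976, -0.0, -0.0]
force: [-0.2, 0.7, -1.7]
grip_width: 21.4
```

jog_arm(
  steps=[
    [1,0,0,-0.0005,0,0,0],
    [1,0,0,-0.0005,0,0,0],
    [1,0,0,-0.0005,0,0,0],
    [1,0,0,0,0,0,0],
    [1,0,0,0,0,0,0],
    [1,0,0,0,0,0,0],
    [1,0,0,0,0,0,0],
    [1,0,0,0,0,0,0],
  ],
)

```text
time: 9.12
tcp_pos: [550.0, 60.5, 93.1]
ee_rot: [0.219, 0.976, 0.0, 0.0]
force: [-0.3, -0.1, -0.4]
grip_width: 21.8
```

jog_arm(
  steps=[
    [1,0,0,-0.0005,0,0,0],
    [1,0,0,-0.0005,0,0,0],
    [1,0,0,-0.0005,0,0,0],
    [1,0,0,0,0,0,0],
    [1,0,0,0,0,0,0],
    [1,0,0,0,0,0,0],
    [1,0,0,0,0,0,0],
    [1,0,0,0,0,0,0],
  ],
)

```text
time: 9.78
tcp_pos: [550.0, 60.6, 91.6]
ee_rot: [0.219, 0.976, 0.0, 0.0]
force: [0.7, 0.6, -1.5]
grip_width: 21.5
```

jog_arm(
  steps=[
    [1,0,0,-0.0005,0,0,0],
    [1,0,0,-0.0005,0,0,0],
    [1,0,0,-0.0005,0,0,0],
    [1,0,0,-0.0005,0,0,0],
    [1,0,0,0,0,0,0],
    [1,0,0,0,0,0,0],
    [1,0,0,0,0,0,0],
    [1,0,0,0,0,0,0],
  ],
)

```text
time: 10.45
tcp_pos: [550.3, 60.7, 89.6]
ee_rot: [0.219, 0.976, 0.0, 0.0]
force: [1.3, 2.5, -1.7]
grip_width: 21.8
```

It is about 4 mm into the mortises with no upward force. There is a slight sideways push toward +perp, so I'll yield 0.5 mm to it and continue.

jog_arm(
  steps=[
    [1,0.0002,0.0005,0,0,0,0],
    [1,0,0,-0.0005,0,0,0],
    [1,0,0,-0.0005,0,0,0],
    [1,0,0,-0.0005,0,0,0],
    [1,0,0,-0.0005,0,0,0],
    [1,0,0,0,0,0,0],
    [1,0,0,0,0,0,0],
    [1,0,0,0,0,0,0],
  ],
)

```text
time: 11.12
tcp_pos: [549.9, 61.0, 87.4]
ee_rot: [0.219, 0.976, -0.0, -0.0]
force: [0.7, 0.1, -2.0]
grip_width: 21.5
```

jog_arm(
  steps=[
    [1,0,0,-0.0007,0,0,0],
    [1,0,0,-0.0007,0,0,0],
    [1,0,0,-0.0007,0,0,0],
    [1,0,0,-0.0007,0,0,0],
    [1,0,0,-0.0007,0,0,0],
    [1,0,0,-0.0007,0,0,0],
    [1,0,0,0,0,0,0],
    [1,0,0,0,0,0,0],
  ],
)

```text
time: 11.78
tcp_pos: [550.0, 61.0, 83.2]
ee_rot: [0.219, 0.976, -0.0, -0.0]
force: [-0.1, -0.2, -2.0]
grip_width: 21.5
```

```bash
python3 pan.py mid
python3 - <<'E'
from h import *
im=np.load('side_mid.npz')['im']; cv2.imwrite('pics/mid2.png',cv2.resize(im[205:305,385:515,::-1],None,fx=6,fy=6,interpolation=cv2.INTER_CUBIC))
E
```

```text
t 11.7833 tcp [550.04  61.    83.24] jaw 64.71 tilt [-4.e-04 -1.e-04 -1.e+00] F [-0.09 -0.15 -2.01] w 21.52620173395124
side 1722 ztop 100.0 zmin 33.2 [array([584.53,  42.19]), array([ 21.63, 149.79]), np.float64(64.45)]
```

View pics/mid2.png

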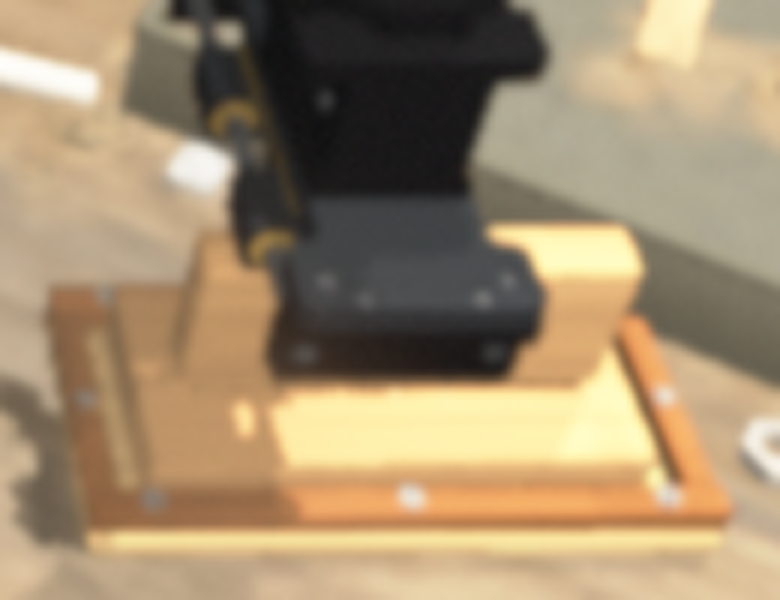

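The panel is going straight in, all five mortises are covered, and the shoulders are about 6 mm above the board. I'll lower slowly to contact.

jog_arm(
  steps=[
    [1,0,0,-0.0007,0,0,0],
    [1,0,0,-0.0007,0,0,0],
    [1,0,0,-0.0007,0,0,0],
    [1,0,0,-0.0007,0,0,0],
    [1,0,0,-0.0007,0,0,0],
    [1,0,0,-0.0005,0,0,0],
    [1,0,0,0,0,0,0],
    [1,0,0,0,0,0,0],
  ],
)

```text
time: 12.55
tcp_pos: [550.1, 61.1, 79.3]
ee_rot: [0.219, 0.976, -0.0, -0.0]
force: [-0.6, 0.1, -1.5]
grip_width: 22.1
```

jog_arm(
  steps=[
    [1,0,0,-0.0003,0,0,0],
    [1,0,0,-0.0003,0,0,0],
    [1,0,0,-0.0003,0,0,0],
    [1,0,0,-0.0003,0,0,0],
    [1,0,0,0,0,0,0],
    [1,0,0,0,0,0,0],
    [1,0,0,0,0,0,0],
    [1,0,0,0,0,0,0],
  ],
)

```text
time: 13.22
tcp_pos: [550.2, 61.0, 78.2]
ee_rot: [0.219, 0.976, 0.0, 0.0]
force: [-0.2, -0.1, -0.6]
grip_width: 21.8
```

jog_arm(
  steps=[
    [1,0,0,-0.0003,0,0,0],
    [1,0,0,-0.0003,0,0,0],
    [1,0,0,0,0,0,0],
    [1,0,0,0,0,0,0],
    [1,0,0,0,0,0,0],
    [1,0,0,0,0,0,0],
    [1,0,0,0,0,0,0],
    [1,0,0,0,0,0,0],
  ],
)

```text
time: 13.88
tcp_pos: [550.2, 61.0, 77.6]
ee_rot: [0.219, 0.976, -0.0, 0.0]
force: [0.9, 0.5, -1.0]
grip_width: 22.0
```

jog_arm(
  steps=[
    [1,0,0,-0.0003,0,0,0],
    [1,0,0,-0.0003,0,0,0],
    [1,0,0,0,0,0,0],
    [1,0,0,0,0,0,0],
    [1,0,0,0,0,0,0],
    [1,0,0,0,0,0,0],
    [1,0,0,0,0,0,0],
    [1,0,0,0,0,0,0],
  ],
)

```text
time: 14.55
tcp_pos: [550.2, 61.1, 77.5]
ee_rot: [0.219, 0.976, -0.0, 0.0]
force: [-1.8, 0.1, 5.4]
grip_width: 22.1
```

Shoulders are in contact at z=77.5, exactly where expected, with about 7 N of upward reaction. I'll release and retreat upward.

jog_arm(
  steps=[
    [0.6,0,0,0,0,0,0],
    [0.4,0,0,0,0,0,0],
    [0.2,0,0,0,0,0,0],
    [0,0,0,0,0,0,0],
    [0,0,0,0,0,0,0],
    [0,0,0,0,0,0,0],
    [0,0,0,0,0,0,0],
    [0,0,0,0,0,0,0],
  ],
)

```text
time: 15.22
tcp_pos: [550.2, 61.0, 76.9]
ee_rot: [0.219, 0.976, -0.0, -0.0]
force: [-0.4, -0.6, -0.1]
grip_width: 67.0
```

jog_arm(
  steps=[
    [0,0,0,0.003,0,0,0],
    [0,0,0,0.008,0,0,0],
    [0,0,0,0.015,0,0,0],
    [0,0,0,0.02,0,0,0],
    [0,0,0,0.02,0,0,0],
    [0,0,0,0.02,0,0,0],
    [0,0,0,0.02,0,0,0],
    [0,0,0,0.01,0,0,0],
  ],
)

```text
time: 15.88
tcp_pos: [551.4, 61.0, 196.1]
ee_rot: [0.219, 0.976, 0.0, 0.002]
force: [-0.2, -0.4, 0.1]
grip_width: 86.9
```

jog_arm(
  steps=[
    [0,-0.015,0.025,0.01,0,0,0],
    [0,-0.015,0.025,0.01,0,0,0],
    [0,-0.015,0.025,0.01,0,0,0],
    [0,-0.015,0.025,0.01,0,0,0],
    [0,-0.015,0.025,0.01,0,0,0],
    [0,-0.015,0.025,0.01,0,0,0],
    [0,0,0,0,0,0,0],
    [0,0,0,0,0,0,0],
  ],
)

```text
time: 16.55
tcp_pos: [459.4, 212.1, 253.7]
ee_rot: [0.217, 0.976, 0.0, 0.001]
force: [-0.6, 0.3, 0.2]
grip_width: 87.2
```

Run:
```python
from h import *
o=readout.observe(); print(o['time'],o['tcp_pos'],o['grip_width'])
ims=[]
for n in('side','top'):
    im,D=eyes.read_camera(n); ims.append(im[:,:,::-1])
    hsv=cv2.cvtColor(im,cv2.COLOR_RGB2HSV); m=cv2.inRange(hsv,(13,50,120),(35,255,255))
    P=cloud(n,D); s=(m>0)&(D>0)&(np.hypot(P[...,0]-585,P[...,1]-44)<110)&(P[...,2]<120); Q=P[s]; T=Q[Q[:,2]>82]
    if len(T)>20:
        c=np.linalg.lstsq(np.c_[T[T[:,2]>88,:2]-[585,44],np.ones((T[:,2]>88).sum())],T[T[:,2]>88,2],rcond=None)[0]
        print(n,'ztop',np.percentile(T[:,2],[50,97]).round(1),cv2.minAreaRect(T[T[:,2]>88,:2].astype(np.float32)),'plane',c.round(3))
a=cv2.resize(ims[0][150:310,280:520],(700,467)); cv2.imwrite('pics/end.png',a)
```

```text
16.55 [459.4336399  212.11272472 253.67931974] 87.17540065602296
side ztop [93.5 96. ] ((585.0247802734375, 42.36685562133789), (24.449352264404297, 149.94580078125), 65.24372863769531) plane [5.5000e-02 1.1900e-01 9.3956e+01]
top ztop [91.9 95.6] ((551.708740234375, 59.73456573486328), (21.721216201782227, 46.38448715209961), 63.669620513916016) plane [-3.3000e-02  2.8000e-02  9.0548e+01]
```

View pics/end.png

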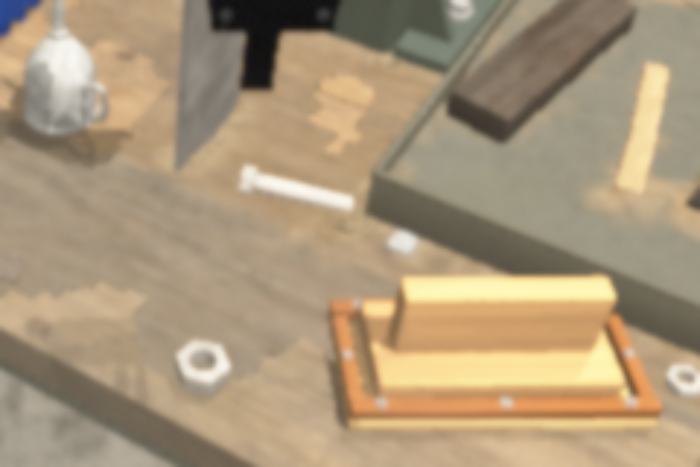

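The panel stands at (505,315) in the crop, flush along its whole shoulder. Its top is at 94 mm, as expected when home. The nut, bolt and can are where they were, and the gripper is clear. I'm handing in.

```bash
python3 -c "
from rig import finish_job,readout
print(readout.observe()['joint_velocities'].round(3)); print(finish_job())"
```

```text
[-0.02   0.013 -0.001  0.002 -0.     0.002]
the job is handed in; nothing more can be done
None
```

The end panel is fully seated in the base board and released, and I handed the job in at about 17 s of the 58 s allowed. `finish_job` gives no verdict, so the success is by my own checks.

- **Grasp:** I gripped the yellow panel 40 mm off its centre, because a central grasp would have brought the gripper against the hanging blade. The blue look-alike was left alone.
- **Fit:** I found the five mortises in both cameras. They agreed to about 1.5 mm lengthwise and 0.6 mm across. The tenons went in on the first try, with one 0.5 mm sideways correction. The shoulders touched at the predicted height with about 7 N measured, well under the 32 N limit.
- **Last checks:**
  - The panel's top edge is at about 94 mm, as expected when home.
  - Its centre and angle match the mortise row to about 1.5 mm and 0.5°.
  - The gripper is open and clear, with no measurable force.
  - The nut, bolt and oil can look unmoved in the last picture. I did not measure them.
- **Not settled:**
  - I never identified the wedge separately, but the arm did not knowingly touch it.
  - In the last look the arm hid most of the panel from the top camera, so the final fit rests on the side camera and the measured height. My side-camera plane fit of the top edge showed a slope, but it mixes in side-face points, so I ignored it.

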